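# Bolt the gauge carriage in its loading position

### The job

The carriage of the height checking fixture stands back towards its dial gauge. Draw the carriage toward you against its front stop, then shoot the barrel bolt fully home through the keeper on the carriage, so that it is locked out for loading. Leave the parts standing round the fixture where they are and let go of everything.

Things in the scene. Friction and masses are not known exactly. Their poses are not given: they have to be found in the camera images.
- check_fixture: Height checking fixture, fixed: green base 300 x 140 x 12 mm, rails along its x (outer faces 64 mm off the middle, tops 34 mm up), bridge with dial gauge, 186 mm high, at x = +59 to +81 mm. Origin: centre of underside, on the worktop; z up, x away from the operator to the gauge, y left. Bolt on a wing at the right (-y). The tall press left of it overhangs the worktop: pass in front of it.
- carriage (a joint): Travel of the carriage, m: 0 = fully back under the gauge, 0.080 = against the front stop (drawn toward the robot, the fixture's -x). Slides with about 1 N, stays where left. Aluminium plate 160 x 96 mm, top 28 mm above the worktop, 6 mm below the rails' tops (90 mm clear between them), with a black ring nest (64 mm, 10 mm high) on its rear half and the keeper at its right edge.
- carriage_pad (a point): Middle of the top of the black ribbed rubber hand pad on the carriage's front half: 56 mm (x) by 60 mm (y), its top 30 mm above the worktop, flat and not slippery (friction about 1); moves with the carriage. The carriage has no handle: it can be drawn by pressing on the pad (5 to 10 N) and pulling, keeping the pressure on.
- keeper_hole (a point): Mouth, facing the bolt, of the keeper hole, 44 mm above the worktop: dark steel block 32 mm (x) by 14 mm (y) by 30 mm high on the carriage's right edge, with a 16 mm hole through it along y. It is in line with the bolt only with the carriage at its front stop, within about 2 mm; else the bolt's nose runs against the block or past it.
- bolt (a joint): How far the barrel bolt is shot, m: 0 = fully withdrawn, 0.030 = fully home. Slides along the fixture's +y (to the left) with about 3 N and stays where it is left.
- bolt_nose (a point): Tip of the bolt: round steel rod, 12 mm across, with rounded nose, axis 44 mm above the worktop. Withdrawn, the tip is 7 mm short of the keeper's face; fully home it stands out 9 mm beyond the keeper's far side.
- bolt_knob (a point): Centre of the top face of the bolt's upright black grip, 80 mm above the worktop: 16 mm across, 24 mm tall (its lower end 56 mm above the worktop), on a 9 mm neck; it moves with the bolt, which cannot turn. It may be pinched from above or pushed sideways. The saddles that guide the rod reach 53 mm above the worktop.
- spout_a: White moulded spout insert, 51 mm across, 27 mm tall. One of the three loose bystanders (two spouts, one cap) that stand just behind the bolt at the right of the fixture and near the worktop's front edge to the left. Origin: centre of its underside.
- spout_b: Second spout insert like it. One of the three loose bystanders (two spouts, one cap) that stand just behind the bolt at the right of the fixture and near the worktop's front edge to the left. Origin: centre of its underside.
- ring_cap: Yellow screw cap, 58 mm across, 12 mm tall. One of the three loose bystanders (two spouts, one cap) that stand just behind the bolt at the right of the fixture and near the worktop's front edge to the left. Origin: centre of its underside.
- setting_block: Grey steel gauge block 20 x 35 x 26 mm, loose, a bystander at the right front of the fixture. Origin: centre of its underside.

How it is judged:
By the outcome, as a careful person would: the job done as asked, in the order asked, and still so for the second after the job is handed in, with the robot touching nothing.
It also fails if it takes over 45 s, if anything falls off the work surface, if the arm or the gripper's body presses on something with over 40 N, if the wrist force passes 120 N, or if a joint passes its speed limit or range.

### The arm

A 6-joint arm with a two-finger parallel gripper is mounted at the origin on a cart in front of the work surface, level with it; the furniture and walls round the work are solid. World frame = base frame: x ahead of the robot, y to its left, z up, the work surface at z = 0. Lengths are in mm, angles in rad, forces in N, time in s.
With the tool pointing down it reaches from about 350 to 775 mm from the base axis. Payload 7.3 kg.
Tool frame: the origin (TCP) lies on the mounting face of the last link; the fingertips stand 178 mm ahead of it and the grasp point (between the pads) lies 159 mm ahead of it; z points along the fingers, y is the line along which they close (so a half turn about z gives the same grasp; the last joint's range is limited). The gripper opens to 92 mm and grips with 3 to 60 N. Pads are 19 mm wide; open, the fingers measure 130 mm over their backs; the gripper's body (75 mm by 190 mm) begins 47 mm behind the grasp point.
Start: joints at [-1.396, 0.342, 1.524, -0, 1.275, -0.146], TCP at [165.566, -498.213, 404.741] pointing down, gripper open.
Joint ranges: [-2.53, 2.53], [-0.77, 2.02], [0.04, 2.7], [-1, 4.14], [0.28, 2.66], [-3.11, 3.11]. Speed limits (rad/s): [2.57, 2.57, 3.14, 3.14, 3.14, 3.14].

### API

Orientations are given as [roll, pitch, yaw] about the fixed x, y, z axes, in that order (R = Rz(yaw) Ry(pitch) Rx(roll)).
In Python, from plant import bot, vision gives the robot as it stands. The module is installed in compiled form; this text tells all that it offers.
- The arm moves only by the tool hand_motion, called after "Request:" by a JSON object that holds its "method" and its "body", one argument or row to a line. Schema: {"type":"object","properties":{"moves":{"type":"array","items":{"type":"array","prefixItems":[{"type":"number"},{"type":"array","items":{"type":"number"},"minItems":3,"maxItems":3},{"type":"number"}],"minItems":3,"maxItems":3},"minItems":1,"maxItems":5},"only":{"type":"string"},"quiet":{"type":"boolean"},"lines":{"type":"string"}},"required":["moves"],"additionalProperties":false}. moves is a list of rows, 1 to 5 of them, each written [opening, [dx, dy, dz], turn]: the finger opening in mm, then dx, dy, dz in mm, then a turn about the tool's z in rad; each row is the pose to reach, as a shift and turn from the pose commanded when the call began, along the tool's axes at that moment; what a row does not reach only later rows make up. A row lasts 1/8 s, in which the tool goes at most 62.5 mm and 0.188 rad, less where a joint would pass 70% of its speed; a pose out of reach is approached as far as the arm can. The fingers move at their own pace and stop on an object; the grip force is fixed at half the most. Time passes only in rows, so rows that do not move let the fingers close. The tool returns the time, the measured TCP pose, the force, the opening and the grip force at its end. only (a regular expression) keeps the lines of the reply that match it, lines (a string "A,B") keeps lines A to B, and quiet returns only ok. Input that does not fit is refused with a message, and nothing moves.
- bot.get_obs(): the state, without advancing time (a new reading comes with each control period).
- vision.capture(name): name is "scene" or "top"; returns a dict with "color" (480x640x3 uint8, red, green, blue), "K" (3x3 intrinsics, pixels), "k1" (the pictures are not rectified: a ray, as slopes to the right and down, at radius r is drawn at 1 + k1 r^2 times it, then the intrinsics apply), "R" (3x3) and "t" (3): a world point X has camera coordinates R X + t. Camera axes: x right, y down, z forward; pixel columns grow to the right and rows downward; lengths in mm; the calibration is good to about 2 mm. A picture is of the moment at which its call begins. There is no depth.
- bot.close_job(): hands the job in; it is judged then, once.
The state is a dict: "time": time; "joint_positions": joint angles; "dq": joint speeds; "tau": joint torques, N m; "tool_pos": TCP position; "tcp_rot": TCP orientation; "contact_force": force on the tool from outside, world axes, zero at the start; "moment": the same for the moment, N m; "grip_width": finger opening in mm; "finger_force": force on a finger pad.
Only numpy, scipy, OpenCV 4.12 (cv2) and the standard library are available. Lean on these libraries where they do the work, as an engineer would, in place of code of your own. Each camera call takes 0.05 s, during which the arm holds its last target. There are 200 camera calls.

## Working session

There is one attempt and no reset: what is moved stays moved. The work goes in short steps, Python scripts to look and compute and a tool call to move; the robot and the scene stay as the last step left them, time stands still between calls to the robot, and variables do not carry over. Pictures are saved under pics/ and viewed, at most 10 in all, crops included, and the job is handed in when it is done.

```bash
mkdir -p pics; cat > h.py <<'E'
import numpy as np, cv2
from plant import bot, vision
def cap(n,save=None):
    c=vision.capture(n)
    if save: cv2.imwrite('pics/'+save,cv2.cvtColor(c['color'],cv2.COLOR_RGB2BGR))
    return c
def ray(c,u,v,z):
    K=np.array(c['K'],float);R=np.array(c['R']);t=np.array(c['t'])
    p=cv2.undistortPoints(np.array([[[u,v]]],float),K,np.array([c['k1'],0,0,0],float))[0,0]
    d=R.T@np.array([p[0],p[1],1]);o=-R.T@t
    return o+d*(z-o[2])/d[2]
def proj(c,X):
    return cv2.projectPoints(np.array([X],float),cv2.Rodrigues(np.array(c['R']))[0],np.array(c['t'],float),np.array(c['K'],float),np.array([c['k1'],0,0,0],float))[0][0,0]
E
python3 - <<'E'
from h import *
for n in('scene','top'):
    c=cap(n,n+'1.png');print(n,c['K'],c['k1'],-np.array(c['R']).T@c['t'])
print(bot.get_obs())
E
```

```text
scene [[454.86954888   0.         320.94487699]
 [  0.         454.86954888 233.12847921]
 [  0.           0.           1.        ]] -0.03735645249640643 [171.91309262 750.60726175 629.52938148]
top [[528.11529846   0.         313.70566657]
 [  0.         528.11529846 242.56248415]
 [  0.           0.           1.        ]] -0.02293186424754341 [450.71902334  97.22451203 982.18819096]
{'time': 0.1, 'joint_positions': array([-1.39601862e+00,  3.42659260e-01,  1.52495233e+00,  1.26323689e-05,
        1.27537197e+00, -1.45970328e-01]), 'dq': array([-0.00152726, -0.00178004, -0.00360161, -0.00195617, -0.0006829 ,
        0.00096715]), 'tau': array([ 1.13395516e-03, -4.32004166e+01, -2.44694191e+01,  7.18227332e-02,
        5.26391761e-02, -4.82158441e-05]), 'tool_pos': array([ 165.53593764, -498.08916032,  404.10029109]), 'tcp_rot': array([-3.14021830e+00, -2.14261372e-04,  3.20744197e-01]), 'contact_force': array([-0.13039967,  0.32580964, -0.41438775]), 'moment': array([-0.00635786,  0.02517672, -0.06920104]), 'finger_force': 0.0, 'grip_width': 91.80611612519127}
```

View pics/scene1.png

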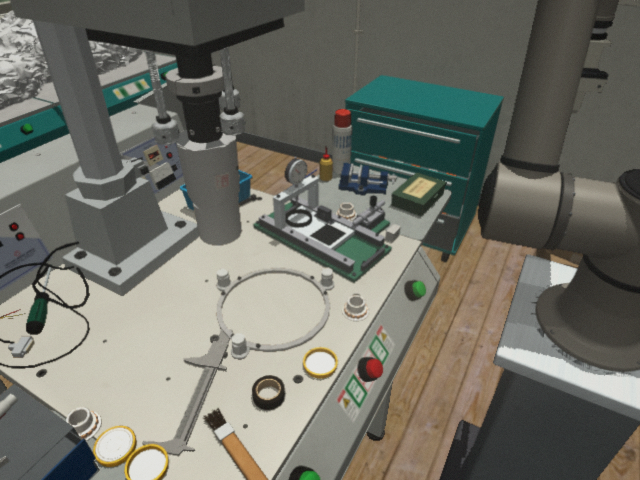

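View pics/top1.png

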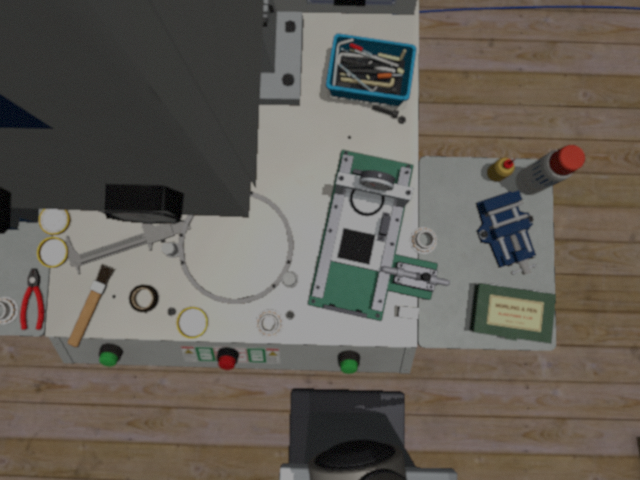

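The scene view shows the fixture around (325,230). In the top view the fixture spans (310–415, 150–318), with the pad at (357,246), the knob near (424,278), a spout at (424,239) and the block at (407,311). Next I'll crop the top view.

```bash
python3 - <<'E'
from h import *
im=cv2.imread('pics/top1.png')[140:330,295:460]
im2=cv2.imread('pics/scene1.png')[150:280,240:420]
a=cv2.resize(im,None,fx=3.1,fy=3.1,interpolation=cv2.INTER_CUBIC)
cv2.imwrite('pics/ca.png',cv2.resize(im2,None,fx=4.3,fy=4.3,interpolation=cv2.INTER_CUBIC))
cv2.imwrite('pics/cb.png',a)
c=cap('top');hsv=cv2.cvtColor(c['color'],cv2.COLOR_RGB2HSV);
# pad
sub=np.zeros((480,640),np.uint8);sub[222:272,332:382]=1
m=((hsv[...,2]<60)&(sub>0)).astype(np.uint8)
cs,_=cv2.findContours(m,cv2.RETR_EXTERNAL,cv2.CHAIN_APPROX_NONE)
k=max(cs,key=cv2.contourArea);r=cv2.minAreaRect(k);print('pad',r)
b=[ray(c,*p,30)[:2].round(1) for p in cv2.boxPoints(r)];print(b,ray(c,*r[0],30))
# green base
g=((hsv[...,0]>55)&(hsv[...,0]<90)&(hsv[...,1]>100)).astype(np.uint8);g[:, :300]=0;g[:,445:]=0;g[:140]=0;g[325:]=0
pts=cv2.findNonZero(g);r=cv2.minAreaRect(pts);print(r)
# knob
sub=((hsv[...,2]<50)).astype(np.uint8);sub[:262]=0;sub[292:]=0;sub[:,:412]=0;sub[:,440:]=0
print('knob',[ (x.tolist()) for x in cv2.connectedComponentsWithStats(sub)[2:]])
u=cv2.connectedComponentsWithStats(sub)[3][1:];print([ray(c,*p,80) for p in u])
print('green front corners',ray(c,309,302,12),ray(c,381,318,12))
E
```

```text
pad ((355.95367431640625, 245.8829345703125), (30.870622634887695, 28.426115036010742), 12.094757080078125)
[array([528.1,  65.3]), array([579. ,  55.5]), array([568.5,   0.6]), array([517.7,  10.6])] [548.25692496  32.98243224  30.        ]
((382.55291748046875, 239.51174926757812), (116.27471160888672, 156.29837036132812), 12.52880859375)
knob [[[0, 0, 640, 480, 307146], [421, 274, 9, 7, 54]], [[319.48143553879913, 239.4934330904521], [425.0925925925926, 276.85185185185185]]]
[array([493.08789405, -82.39168562,  80.        ])]
green front corners [444.92248789 115.56160012  12.        ] [419.43436525 -16.1709316   12.        ]
```

View pics/cb.png

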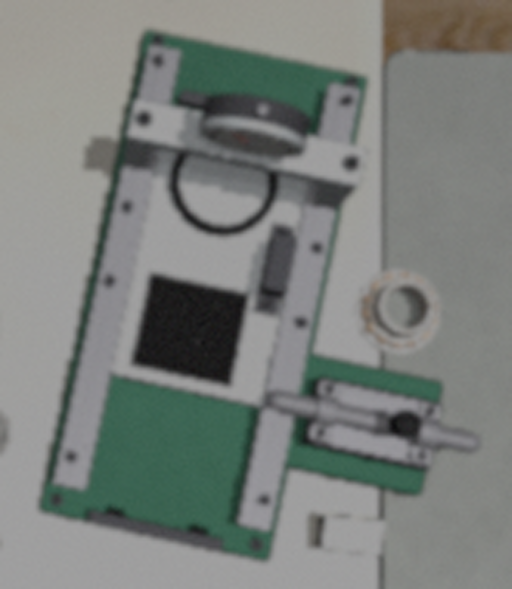

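View pics/ca.png

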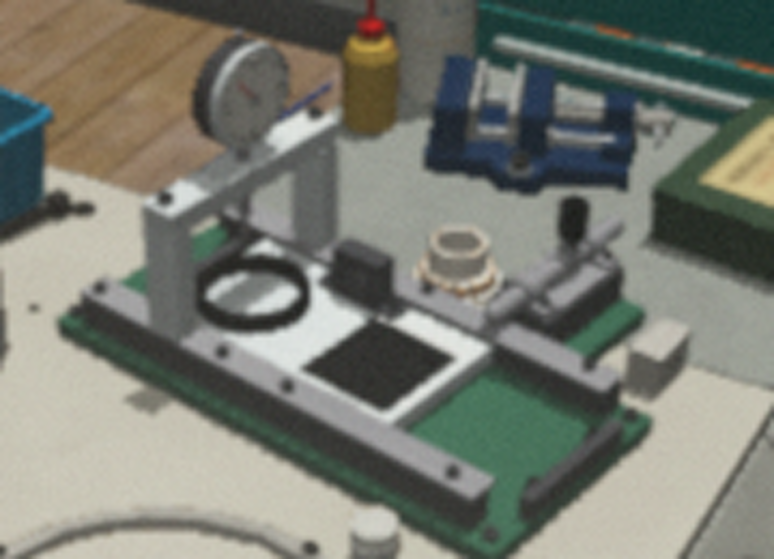

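The carriage is back and the fixture's yaw is about -0.19 rad. The pad is at (548,33) and the knob at about (493,-82). Next I'll work out the moves.

```bash
cat >> h.py <<'E'
def to(X,yaw):
    from scipy.spatial.transform import Rotation as Ro
    o=bot.get_obs();R=Ro.from_euler('xyz',o['tcp_rot']).as_matrix()
    d=R.T@(np.array(X)-o['tool_pos']);w=-(yaw-o['tcp_rot'][2]);w=(w+np.pi/2)%np.pi-np.pi/2
    print('shift',d.round(1),'turn',round(w,3),'at',o['tool_pos'].round(1),o['tcp_rot'].round(3),'F',o['contact_force'].round(1))
E
python3 - <<'E'
from h import *
to([548,33,300],-.19)
c=cap('top')
kp=ray(c,383.5,222,58);print('keeper',kp)
ex=np.array([np.cos(-.19),np.sin(-.19)]);print('travel left',(kp[:2]-[493,-82.4])@ex)
E
```

```text
shift [ 530.4 -383.3  104.8] turn 0.511 at [ 165.5 -498.1  404.2] [-3.14  -0.     0.321] F [-0.4  0.5  0.9]
keeper [589.00616642 -12.97436473  58.        ]
travel left 81.1668132602322
```

Request:
{"method": "hand_motion", "body": {
  "moves": [
    [0,[48,-35,0],0.05],
    [0,[96,-70,0],0.1],
    [0,[144,-105,0],0.15],
    [0,[192,-140,0],0.2],
    [0,[240,-174,0],0.25]
  ]
}}

```text
time: 0.82
tool_pos: [339.2, -255.7, 404.8]
tcp_rot: [3.141, -0.0, 0.069]
contact_force: [0.8, 0.2, 0.4]
grip_width: 46.6
finger_force: 0.0
```

```bash
python3 -c "
from h import *
to([548,33,300],-.19)"
```

```text
shift [ 228.2 -273.7  104.8] turn 0.259 at [ 339.2 -255.7  404.8] [ 3.141 -0.     0.069] F [0.8 0.2 0.4]
```

Request:
{"method": "hand_motion", "body": {
  "moves": [
    [0,[38,-46,10],0.06],
    [0,[76,-92,20],0.12],
    [0,[114,-138,30],0.18],
    [0,[152,-183,40],0.22],
    [0,[190,-228,50],0.26]
  ]
}}

```text
time: 1.45
tool_pos: [512.7, -14.7, 354.4]
tcp_rot: [3.141, -0.0, -0.19]
contact_force: [0.5, -1.1, 0.5]
grip_width: 0.9
finger_force: 0.0
```

```bash
python3 -c "
from h import *
to([548,33,240],-.19)"
```

```text
shift [ 25.6 -53.5 114.4] turn -0.0 at [512.7 -14.7 354.4] [ 3.141 -0.    -0.19 ] F [ 0.5 -1.1  0.5]
```

Request:
{"method": "hand_motion", "body": {
  "moves": [
    [0,[14,-28,20],0],
    [0,[26,-53,50],0],
    [0,[26,-53,85],0],
    [0,[26,-53,114],0],
    [0,[26,-53,114],0]
  ]
}}

```text
time: 2.08
tool_pos: [546.6, 30.7, 238.6]
tcp_rot: [3.141, 0.005, -0.189]
contact_force: [-0.4, -0.4, 0.0]
grip_width: 0.4
finger_force: 0.0
```

Request:
{"method": "hand_motion", "body": {
  "moves": [
    [0,[0,0,15],0],
    [0,[0,0,24],0],
    [0,[0,0,28],0],
    [0,[0,0,28],0]
  ]
}}

```text
time: 2.58
tool_pos: [547.4, 30.6, 212.7]
tcp_rot: [3.142, -0.0, -0.189]
contact_force: [0.4, 1.0, 0.4]
grip_width: 0.2
finger_force: 0.0
```

```bash
python3 -c "
from h import *
to([548,33,208],-.19);cap('scene','s2.png')
i=cv2.imread('pics/s2.png')[130:280,220:420];cv2.imwrite('pics/s2c.png',cv2.resize(i,None,fx=3.8,fy=3.8,interpolation=cv2.INTER_CUBIC))"
```

```text
shift [ 0.1 -2.5  4.7] turn 0.001 at [547.4  30.6 212.7] [ 3.142 -0.    -0.189] F [0.4 1.  0.4]
```

View pics/s2c.png

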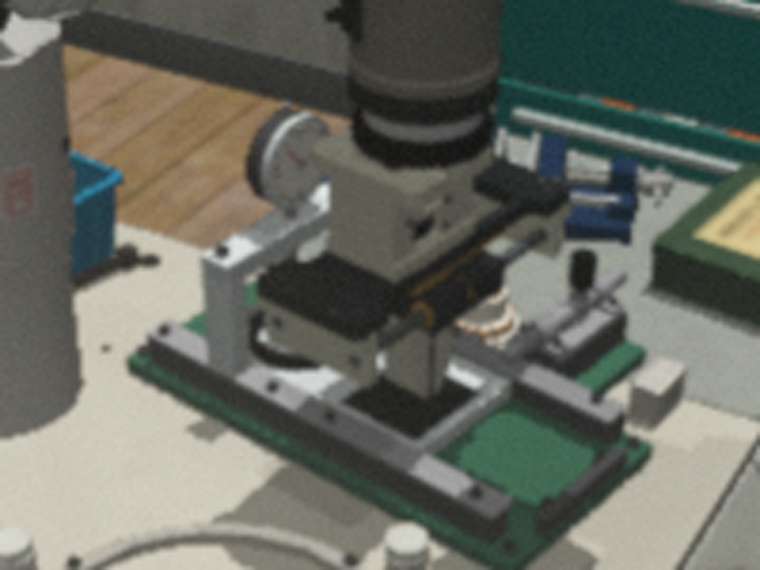

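The closed fingertips are just above the pad, at crop (420,390), and everything around them is clear. Now I'll press down in small steps.

Request:
{"method": "hand_motion", "body": {
  "moves": [
    [0,[0,0,3],0],
    [0,[0,0,4],0],
    [0,[0,0,4],0]
  ]
}}

```text
time: 3.0
tool_pos: [547.3, 30.6, 208.7]
tcp_rot: [3.141, 0.0, -0.189]
contact_force: [0.1, -0.1, -0.6]
grip_width: 0.5
finger_force: 0.0
```

Request:
{"method": "hand_motion", "body": {
  "moves": [
    [0,[0,0,1],0],
    [0,[0,0,1],0]
  ]
}}

```text
time: 3.25
tool_pos: [547.6, 30.6, 208.2]
tcp_rot: [3.142, -0.001, -0.189]
contact_force: [-0.2, -0.2, 4.1]
grip_width: 0.2
finger_force: 2.1
```

Request:
{"method": "hand_motion", "body": {
  "moves": [
    [0,[0,0,0.6],0],
    [0,[0,0,0.6],0]
  ]
}}

```text
time: 3.5
tool_pos: [547.9, 30.5, 208.2]
tcp_rot: [-3.142, -0.003, -0.189]
contact_force: [-0.1, 0.4, 8.0]
grip_width: 0.5
finger_force: 4.1
```

Request:
{"method": "hand_motion", "body": {
  "moves": [
    [0,[-5,0,0.6],0],
    [0,[-10,0,0.6],0],
    [0,[-15,0,0.6],0],
    [0,[-20,0,0.6],0]
  ]
}}

```text
time: 4.0
tool_pos: [528.6, 34.2, 208.2]
tcp_rot: [-3.141, -0.005, -0.189]
contact_force: [1.5, -0.9, 12.3]
grip_width: 0.3
finger_force: 5.5
```

Request:
{"method": "hand_motion", "body": {
  "moves": [
    [0,[-8,0,-0.2],0],
    [0,[-16,0,-0.2],0],
    [0,[-24,0,-0.2],0],
    [0,[-32,0,-0.2],0],
    [0,[-40,0,-0.2],0]
  ]
}}

```text
time: 4.62
tool_pos: [489.3, 41.8, 208.2]
tcp_rot: [-3.141, -0.005, -0.189]
contact_force: [1.4, -0.0, 10.4]
grip_width: 0.2
finger_force: 5.5
```

Request:
{"method": "hand_motion", "body": {
  "moves": [
    [0,[-5,0,0],0],
    [0,[-10,0,0],0],
    [0,[-14,0,0],0],
    [0,[-17,0,0],0]
  ]
}}

```text
time: 5.12
tool_pos: [472.7, 45.0, 208.1]
tcp_rot: [-3.141, -0.005, -0.189]
contact_force: [1.1, -0.5, 11.3]
grip_width: 0.5
finger_force: 5.7
```

Request:
{"method": "hand_motion", "body": {
  "moves": [
    [0,[-1,0,0],0],
    [0,[-2,0,0],0],
    [0,[-3,0,0],0]
  ]
}}

```text
time: 5.5
tool_pos: [470.9, 45.3, 208.2]
tcp_rot: [-3.141, -0.008, -0.189]
contact_force: [6.2, -2.0, 5.7]
grip_width: 0.2
finger_force: 3.0
```

Request:
{"method": "hand_motion", "body": {
  "moves": [
    [0,[-1,0,0],0],
    [0,[-2,0,0],0],
    [0,[-2,0,0],0]
  ]
}}

```text
time: 5.88
tool_pos: [469.0, 45.7, 208.2]
tcp_rot: [-3.141, -0.008, -0.189]
contact_force: [5.1, -1.2, 6.3]
grip_width: 0.2
finger_force: 3.2
```

Request:
{"method": "hand_motion", "body": {
  "moves": [
    [0,[0,0,-20],0],
    [0,[0,0,-60],0],
    [0,[0,0,-100],0],
    [0,[0,0,-100],0]
  ]
}}

```text
time: 6.38
tool_pos: [467.5, 46.1, 309.3]
tcp_rot: [-3.141, -0.006, -0.189]
contact_force: [-0.3, 0.4, -0.2]
grip_width: 0.2
finger_force: 0.0
```

```bash
python3 - <<'E'
from h import *
to([484.5,-126.6,305],-.19)
for n in('top','scene'):
    c=cap(n,n+'3.png')
    print(n,proj(c,[493,-82.4,80]))
i=cv2.imread('pics/top3.png')[140:330,295:460];j=cv2.imread('pics/scene3.png')[150:280,260:420]
f=lambda a:cv2.resize(a,(400,int(400*a.shape[0]/a.shape[1])),interpolation=cv2.INTER_CUBIC)
i,j=f(i),f(j);j=cv2.copyMakeBorder(j,0,i.shape[0]-j.shape[0],0,0,0)
cv2.imwrite('pics/both3.png',np.hstack([i,j]))
E
```

```text
shift [ 49.1 166.4   4.5] turn 0.001 at [467.5  46.1 309.3] [-3.141 -0.006 -0.189] F [-0.3  0.4 -0.2]
top [425.09722734 276.90357776]
scene [374.44331812 197.00713895]
```

View pics/both3.png

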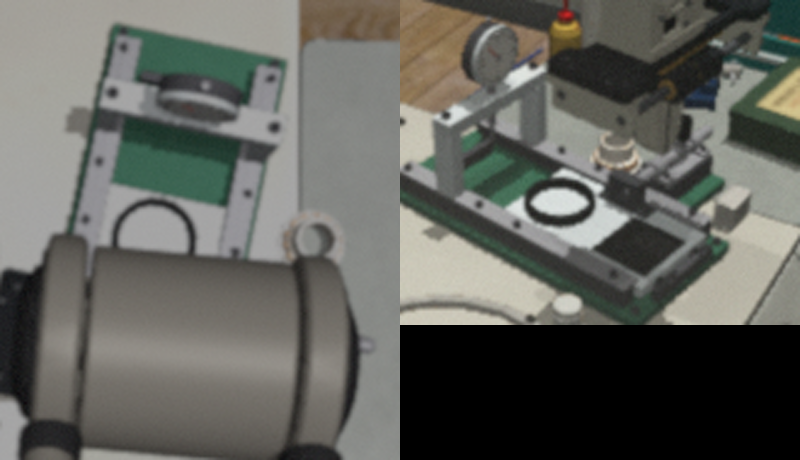

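The carriage plate now reaches the front stop bar, the keeper is in line with the bolt, and the spout is undisturbed. Next I'll move to the outer side of the knob.

Request:
{"method": "hand_motion", "body": {
  "moves": [
    [0,[17,56,0],0],
    [0,[34,112,0],0],
    [0,[49,166,0],0],
    [0,[49,168,20],0],
    [0,[49,168,40],0]
  ]
}}

```text
time: 7.1
tool_pos: [482.7, -129.1, 264.5]
tcp_rot: [-3.141, 0.003, -0.191]
contact_force: [1.1, -0.2, -0.2]
grip_width: 0.4
finger_force: 0.0
```

Request:
{"method": "hand_motion", "body": {
  "moves": [
    [0,[0,0,14],0],
    [0,[0,0,24],0],
    [0,[0,0,24],0]
  ]
}}

```text
time: 7.48
tool_pos: [483.2, -127.9, 241.9]
tcp_rot: [-3.141, 0.002, -0.189]
contact_force: [0.2, 0.3, -0.7]
grip_width: 0.3
finger_force: 0.0
```

```bash
python3 - <<'E'
from h import *
to([484.5,-126.6,240],-.19)
j=cap('scene','s4.png');j=cv2.imread('pics/s4.png')[130:260,280:440]
cv2.imwrite('pics/s4c.png',cv2.resize(j,None,fx=4,fy=4,interpolation=cv2.INTER_CUBIC))
E
```

```text
shift [ 1.  -1.5  1.9] turn 0.001 at [ 483.2 -127.9  241.9] [-3.141e+00  2.000e-03 -1.890e-01] F [ 0.2  0.3 -0.7]
```

View pics/s4c.png

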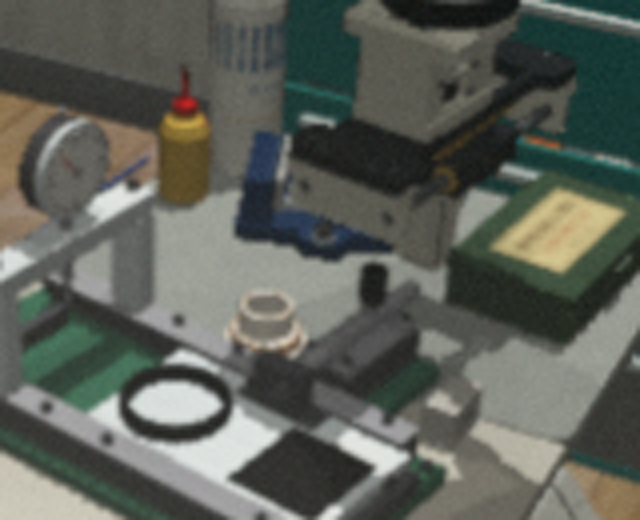

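The knob at (374,285) stands free just inboard of the fingertips at (425,255). Now I'll push along the bolt's axis.

Request:
{"method": "hand_motion", "body": {
  "moves": [
    [0,[1,-4,1.5],0],
    [0,[1,-9,1.5],0],
    [0,[1,-13,1.5],0],
    [0,[1,-17,1.5],0],
    [0,[1,-20,1.5],0]
  ]
}}

```text
time: 8.15
tool_pos: [488.1, -108.5, 241.3]
tcp_rot: [3.141, -0.0, -0.189]
contact_force: [-1.0, -2.9, 0.3]
grip_width: -0.1
finger_force: 1.5
```

Request:
{"method": "hand_motion", "body": {
  "moves": [
    [0,[0,-3,0],0],
    [0,[0,-7,0],0],
    [0,[0,-11,0],0],
    [0,[0,-15,0],0]
  ]
}}

```text
time: 8.65
tool_pos: [491.0, -93.8, 241.2]
tcp_rot: [3.141, -0.0, -0.189]
contact_force: [-0.9, -3.4, 0.6]
grip_width: 0.6
finger_force: 1.6
```

Request:
{"method": "hand_motion", "body": {
  "moves": [
    [0,[0,-3,0],0],
    [0,[0,-6,0],0],
    [0,[0,-9,0],0],
    [0,[0,-11,0],0]
  ]
}}

```text
time: 9.15
tool_pos: [493.0, -83.2, 241.2]
tcp_rot: [3.141, -0.0, -0.189]
contact_force: [-2.6, -9.2, 1.9]
grip_width: 0.6
finger_force: 5.1
```

Request:
{"method": "hand_motion", "body": {
  "moves": [
    [0,[0,-1.5,0],0],
    [0,[0,-3,0],0],
    [0,[0,-4,0],0]
  ]
}}

```text
time: 9.52
tool_pos: [493.4, -81.8, 241.4]
tcp_rot: [3.136, -0.0, -0.188]
contact_force: [-7.6, -24.4, 1.6]
grip_width: 0.3
finger_force: 12.6
```

The force rose to 25 N at a hard stop after about 30 mm, so the bolt is home. I'll back off and check.

Request:
{"method": "hand_motion", "body": {
  "moves": [
    [0,[0,8,0],0],
    [0,[0,20,0],0],
    [0,[0,24,-20],0],
    [0,[0,24,-60],0],
    [0,[0,24,-110],0]
  ]
}}

```text
time: 10.15
tool_pos: [488.9, -102.8, 351.5]
tcp_rot: [-3.141, 0.003, -0.189]
contact_force: [0.9, -0.2, -0.1]
grip_width: 0.5
finger_force: 0.0
```

Request:
{"method": "hand_motion", "body": {
  "moves": [
    [0,[0,50,-20],0],
    [0,[0,100,-20],0],
    [0,[-20,150,-20],0],
    [0,[-40,200,-20],0],
    [0,[-40,200,-20],0]
  ]
}}

```text
time: 10.78
tool_pos: [410.6, -294.3, 371.0]
tcp_rot: [-3.142, 0.0, -0.194]
contact_force: [0.3, 0.8, 0.9]
grip_width: 0.5
finger_force: 0.0
```

```bash
python3 - <<'E'
from h import *
for n in('top','scene'): c=cap(n,n+'5.png')
i=cv2.imread('pics/top5.png')[140:330,295:460];j=cv2.imread('pics/scene5.png')[170:260,290:400]
f=lambda a:cv2.resize(a,(400,int(400*a.shape[0]/a.shape[1])),interpolation=cv2.INTER_CUBIC)
i,j=f(i),f(j);j=cv2.copyMakeBorder(j,0,i.shape[0]-j.shape[0],0,0,0)
cv2.imwrite('pics/both5.png',np.hstack([i,j]))
E
```

```text
(no output)
```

View pics/both5.png

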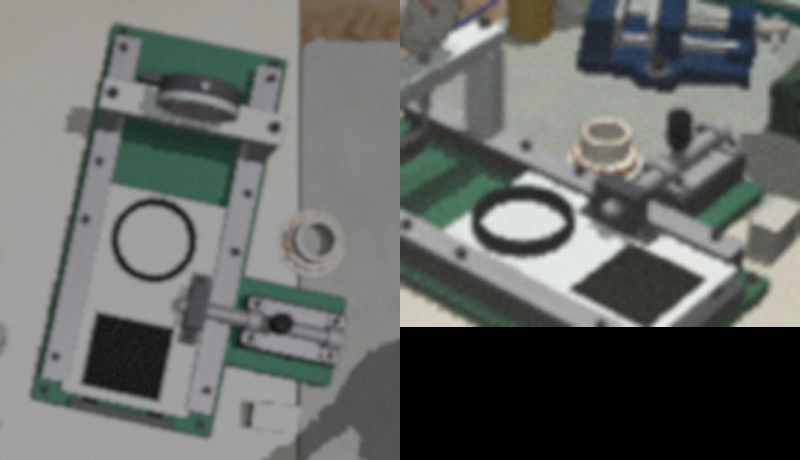

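The nose stands out past the keeper's far side at (180,303), the carriage is at the stop bar, and the spout and block are where they were. I'll confirm the bolt's stroke by number before handing in.

```bash
python3 - <<'E'
from h import *
c=cap('top');hsv=cv2.cvtColor(c['color'],cv2.COLOR_RGB2HSV)
s=(hsv[...,2]<50).astype(np.uint8);s[:262]=0;s[288:]=0;s[:,:400]=0;s[:,428:]=0
_,_,st,ce=cv2.connectedComponentsWithStats(s);k=1+np.argmax(st[1:,4])
p=ray(c,*ce[k],80);d=p[:2]-[493.1,-82.4];print(st[k],p,d@[.189,.982],d@[.982,-.189])
E
```

```text
[406 270   9   8  52] [498.50114627 -56.50069206  80.        ] 26.453937037878593 0.4089564381063579
```

The mask gives a stroke of 26.5 mm at about 1.7 mm per pixel, against 30 mm expected. I'll check how far the nose stands out of the keeper, close up.

```bash
python3 - <<'E'
from h import *
i=cv2.imread('pics/top5.png')[250:290,362:417];j=cv2.imread('pics/scene5.png')[205:250,320:380]
a=cv2.resize(i,None,fx=7,fy=7,interpolation=cv2.INTER_CUBIC);b=cv2.resize(j,None,fx=6.5,fy=6.5,interpolation=cv2.INTER_CUBIC)
h=max(a.shape[0],b.shape[0]);p=lambda x:cv2.copyMakeBorder(x,0,h-x.shape[0],0,0,0)
cv2.imwrite('pics/n.png',np.hstack([p(a),p(b)]));print(a.shape,b.shape)
E
```

```text
(280, 385, 3) (292, 390, 3)
```

View pics/n.png

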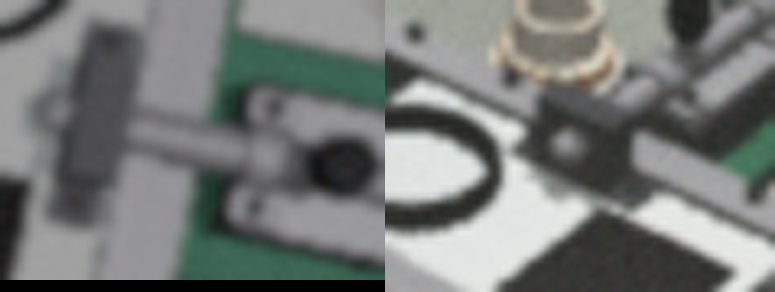

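The nose shows past the keeper at about (38,108), with the keeper's far top edge at about x = 76 on that row. Converting both to millimetres.

```bash
python3 - <<'E'
from h import *
c=cap('top');g=lambda x,y,z:ray(c,362+x/7-.43,250+y/7-.43,z)[:2]@[.189,.982]
t=g(38,108,44);print('out of far edge',[round(t-g(x,112,58),1) for x in(72,76,80)],'thick',g(76,112,58)-g(129,120,58))
import numpy as np
def knob(f,x0,x1):
    s=cv2.imread('pics/'+f,0).astype(float)[266:286,x0:x1];w=np.clip(75-s,0,None);yy,xx=np.mgrid[266:286,x0:x1]
    return ray(c,(w*xx).sum()/w.sum(),(w*yy).sum()/w.sum(),80)[:2]
a=knob('top1.png',417,434);b=knob('top5.png',402,419);print(a,b,(b-a)@[.189,.982])
E
```

```text
out of far edge [np.float64(7.5), np.float64(8.4), np.float64(9.4)] thick 13.344258836755273
[493.26299697 -81.72935645] [497.90107824 -55.93572634] 26.20594213097771
```

The protrusion of about 8.4 mm fits fully home, but the measured stroke is a little short. There is plenty of time, so I'll push again to be sure.

Request:
{"method": "hand_motion", "body": {
  "moves": [
    [0,[0,-50,0],0],
    [0,[20,-100,0],0],
    [0,[40,-150,0],0],
    [0,[40,-196,0],0],
    [0,[40,-196,0],0]
  ]
}}

```text
time: 11.6
tool_pos: [489.0, -102.7, 371.2]
tcp_rot: [-3.141, 0.0, -0.182]
contact_force: [-0.3, 0.3, 0.6]
grip_width: 0.3
finger_force: 0.0
```

```bash
python3 -c "
from h import *
to([489,-104,241],-.19)"
```

```text
shift [  0.2   1.4 130.2] turn 0.008 at [ 489.  -102.7  371.2] [-3.141  0.    -0.182] F [-0.3  0.3  0.6]
```

Request:
{"method": "hand_motion", "body": {
  "moves": [
    [0,[0,3,40],0],
    [0,[0,3,80],0],
    [0,[0,3,110],0],
    [0,[0,3,130],0],
    [0,[0,3,130],0]
  ]
}}

```text
time: 12.22
tool_pos: [487.5, -109.6, 240.0]
tcp_rot: [-3.141, 0.003, -0.189]
contact_force: [0.4, 0.6, 0.4]
grip_width: 0.1
finger_force: 0.0
```

Request:
{"method": "hand_motion", "body": {
  "moves": [
    [0,[0,-8,0],0],
    [0,[0,-16,0],0],
    [0,[0,-20,0],0],
    [0,[0,-23,0],0],
    [0,[0,-23,0],0]
  ]
}}

```text
time: 12.85
tool_pos: [492.3, -86.9, 241.4]
tcp_rot: [3.141, -0.0, -0.189]
contact_force: [0.3, -0.5, -0.0]
grip_width: 0.3
finger_force: 0.0
```

Request:
{"method": "hand_motion", "body": {
  "moves": [
    [0,[0,-2,0],0],
    [0,[0,-3,0],0],
    [0,[0,-3,0],0]
  ]
}}

```text
time: 13.22
tool_pos: [492.8, -84.2, 241.2]
tcp_rot: [3.142, 0.0, -0.189]
contact_force: [-0.2, 0.1, -0.4]
grip_width: 0.3
finger_force: 0.0
```

Request:
{"method": "hand_motion", "body": {
  "moves": [
    [0,[0,-1,0],0],
    [0,[0,-2,0],0],
    [0,[0,-2,0],0]
  ]
}}

```text
time: 13.6
tool_pos: [493.1, -83.2, 241.2]
tcp_rot: [3.14, -0.0, -0.189]
contact_force: [-1.4, -7.1, 0.5]
grip_width: 0.4
finger_force: 3.8
```

Request:
{"method": "hand_motion", "body": {
  "moves": [
    [0,[0,-1.5,0],0],
    [0,[0,-3,0],0],
    [0,[0,-3,0],0],
    [0,[0,-3,0],0]
  ]
}}

```text
time: 14.1
tool_pos: [493.4, -82.0, 241.3]
tcp_rot: [3.136, 0.0, -0.188]
contact_force: [-5.4, -19.7, 0.7]
grip_width: 0.2
finger_force: 10.1
```

It meets the same hard stop at the same place, so the bolt is fully home. I'll retreat and hand in.

Request:
{"method": "hand_motion", "body": {
  "moves": [
    [0,[0,8,0],0],
    [0,[0,22,0],0],
    [0,[0,26,-20],0],
    [0,[0,26,-70],0],
    [0,[0,26,-130],0]
  ]
}}

```text
time: 14.72
tool_pos: [488.5, -105.1, 371.8]
tcp_rot: [-3.141, 0.002, -0.189]
contact_force: [0.6, 0.1, 0.1]
grip_width: 0.2
finger_force: 0.0
```

Request:
{"method": "hand_motion", "body": {
  "moves": [
    [0,[0,50,0],0],
    [0,[0,100,0],0],
    [0,[0,100,0],0]
  ]
}}

```text
time: 15.1
tool_pos: [469.3, -205.8, 371.2]
tcp_rot: [3.141, -0.001, -0.193]
contact_force: [-0.1, 0.8, 0.1]
grip_width: 0.6
finger_force: 0.0
```

```bash
python3 - <<'E'
from h import *
a=cv2.imread('pics/top5.png',0);c=cap('top','top6.png');b=cv2.imread('pics/top6.png',0)
print('diff fixture',cv2.absdiff(cv2.GaussianBlur(a,(5,5),0),cv2.GaussianBlur(b,(5,5),0))[150:300,310:400].max())
print(bot.close_job())
E
```

```text
diff fixture 60
the job is handed in; nothing more can be done
None
```

The job is handed in at about 15 s. The carriage is against its front stop, and the bolt is through the keeper to a hard stop, hit at the same place on two pushes. The nose stands out about 8.4 mm (9 expected), but the camera read the stroke as about 26 mm against 30. The arm is clear of everything, and the nearby parts were undisturbed in the last picture I viewed, taken before the second push.

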